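# Unlatch the charged battery pack and stand it in the tray

## Task

The charger with the green light bar has finished. Squeeze in the yellow snap tab on its battery pack and, keeping it pressed, lift the pack straight out of the charger; then set it down gently, upright, on the floor of the blue tray and let go. Leave the pack in the charger with the red light bar latched where it is, and do not disturb the tin and the wooden block.

Things in the scene. Friction and masses are not known exactly. Their poses are not given: they have to be found in the camera images.
- charger_green: grey single-bay battery charger with the GREEN light bar, fixed, 94x91x50 mm. Origin: underside, on the centre line of its pocket; z up, x from front console to back; reaches x -62..+32, y -46..+46 mm, top at z = 50. The 60 mm light bar lies on the console at x = -53. Pocket 47x73 mm, floor at z = 10; a catch lip along its front edge (z 38..50) holds the pack's tooth down
- charger_red: the same charger with a red light bar; its pack is still charging and stays latched
- pack_green: black battery pack in that charger, 44(x) x 70(y) x 100(z) mm, about 0.47 kg, axes as the charger's, 1.5 mm play in the pocket. Origin: centre of its underside, which stands on the pocket floor 10 mm above the bench. Snap tab in the front (-x) face. Over tab and back face it measures 55 mm, 46 mm with the tab pressed in. It must rise straight up over 40 mm to leave the pocket
- tab_green_face (a point): centre of the yellow press pad (30 wide x 37 high mm) of that pack's snap tab, 73.5 mm above the pack's underside, 11 mm proud of the front face, facing -x. Pinch it against the back face: it must go in 7 mm or more to free its tooth (lower on the same tab, 18..26.5 mm above the underside, 7 mm proud) and stay in while the pack is lifted
- tab_green (a joint): press depth of that pack's snap tab, m: 0 out (latched), 0.009 fully in; straight inward along the pack's +x; the spring pushes it out with 2 N at rest and 8 N fully in
- pack_red: the same battery pack latched in the charger with the red light; leave it there
- tab_red (a joint): press depth of that other pack's tab, m: 0 out (latched), 0.009 fully in
- tray: blue open tray fixed to the bench, 100 (x) x 130 (y) x 22 (z) mm, walls and floor 5 mm thick, cork-coloured floor, empty; inside 90 x 120 mm. Origin: centre of its underside, z up; wide enough for the pack with the pack's 70 mm width along the tray's y
- tray_floor (a point): centre of the tray's inner floor, 5 mm above the bench
- grease_tin: flat round tin, 76 mm across, 33 mm high, a bystander; origin at the centre of its underside
- wood_block: drilled hardwood block, orange-brown, 50 x 150 x 48 mm, a bystander; origin at the centre of its underside
Not all that is in view belongs to the job. There is more than one size of the tray; the one meant has the size given above.

How it is judged:
By the outcome, as a careful person would: the job done as asked, in the order asked, and still so for the second after the job is handed in, with the robot touching nothing.
It also fails if it takes over 48 s, if anything falls off the work surface, if the arm or the gripper's body presses on something with over 40 N, if the wrist force passes 120 N, or if a joint passes its speed limit or range.

## Robot

A 7-joint arm with a two-finger parallel gripper is mounted at the origin on a cart in front of the work surface, level with it; the furniture and walls round the work are solid. World frame = base frame: x ahead of the robot, y to its left, z up, the work surface at z = 0. Lengths are in m, angles in rad, forces in N, time in s.
With the tool pointing down it reaches from about 0.4 to 0.85 m from the base axis. Payload 10.4 kg.
Tool frame: the origin (TCP) lies on the mounting face of the last link; the fingertips stand 173 mm ahead of it and the grasp point (between the pads) lies 155 mm ahead of it (manip.tip_extent is the distance from the TCP to the fingertips, in m); z points along the fingers, y is the line along which they close (so a half turn about z gives the same grasp; the last joint's range is limited). The gripper opens to 85 mm and grips with 20 to 120 N. Pads are 22 mm wide; open, the fingers measure 114 mm over their backs; the gripper's body (76 mm by 85 mm) begins 54 mm behind the grasp point. The pads swing forward as they close: fully open they stand 13 mm farther back than shut.
Start: joints at [-1.2, 0.332, -0.065, 1.46, 0.022, 1.35, -0.088], TCP at [0.24, 0.577, 0.405] pointing down, gripper open.
Joint ranges: [-2.6, 2.6], [-0.5, 2.12], [-1.47, 1.34], [0.16, 2.42], [-1.27, 4.41], [0.06, 2.06], [-2.6, 2.6]. Speed limits (rad/s): [2.22, 2.22, 2.79, 2.79, 3.14, 3.14, 3.14].

## Interface

Orientations are given as a unit quaternion [x, y, z, w].
In Python, from workcell import manip gives the robot as it stands.
- The arm moves only by the tool move_arm, never from a script. Its argument "plan" is one flat list of numbers, 7 for each row, row after row: the turn, a rotation vector about the tool's x, y, z in rad, then the shift along the tool's x, y, z in m, then the finger opening in m, from 0 to 0.0854. In form: [ax, ay, az, dx, dy, dz, gripper, ax, ay, az, dx, dy, dz, gripper, ...]. A call has 1 to 12 rows; each row is the pose to reach, as a shift and turn from the pose commanded when the call began, along the tool's axes at that moment; what a row does not reach only later rows make up. A row lasts 1/8 s, in which the tool goes at most 62.5 mm and 10.7 degrees, less where a joint would pass 70% of its speed; a pose out of reach is approached as far as the arm can. A call with a gripper value outside its range is refused whole. The fingers move at their own pace and stop on an object; "squeeze" is the grip in N (left out, the last holds). Time passes only in rows, so rows that repeat a pose let the fingers close. It gives the time, the measured TCP pose, the force, the opening and the grip force at its end, in the units of the state.
- manip.get_obs(): the state, without advancing time (a new reading comes with each control period).
- manip.camera(name): name is "side" or "top"; returns a dict with "color" (420x560x3 uint8, red, green, blue), "fx", "fy", "cx", "cy" (pixels), "dist" ([k1, k2, p1, p2, k3] as OpenCV has them; the pictures are not rectified), "cam_to_world" (4x4, takes a point from camera to world coordinates). Camera axes: x right, y down, z forward; pixel columns grow to the right and rows downward; lengths in m; the calibration is good to about 2 mm. A picture is of the moment at which its call begins. There is no depth.
- manip.hand_in(): hands the job in; it is judged then, once.
Trained networks look in a picture, given as the dict that the camera call returned (one of the last four; its "shot" number tells which), for a name from the list of things; names that differ only in an ending like _2 or _b are one class to them, and where a whole thing is asked for, a point or a joint stands for the part that bears it (a point fixed in the world has none). Each returns a list of dicts, best first, with "conf" (0 to 1); they miss things now and then, are a little off and sometimes report something else, mostly with a low value. They report only what shows in the picture. A call takes as long as a camera call. They do not tell look-alikes from the thing itself.
- manip.look_for(picture, label): "position" ([x, y, z] in m, in the coordinates of the camera as it stood for that picture, good to about 4 mm: the middle of the surface that is visible of it).
- manip.silhouettes(picture, label): "pixels" (420x560 bool, what is visible of it).
- manip.tip_of(picture, label): "position" ([x, y, z] in m, in the coordinates of the camera as it stood for that picture, good to about 4 mm: a listed point, or the origin of a listed thing).
The state is a dict: "clock": time; "joint_pos": joint angles; "joint_velocities": joint speeds; "tau": joint torques, N m; "position": TCP position; "ee_rot": TCP orientation; "ft_force": force on the tool from outside, world axes, zero at the start; "torque": the same for the moment, N m; "grip_width": opening from 0.0 (shut) to 1.0 (fully open); "grasp_force": force on a finger pad.
Only numpy, scipy, OpenCV 4.12 (cv2) and the standard library are available. Lean on these libraries where they do the work, as an engineer would, in place of code of your own. Each camera call takes 0.05 s, during which the arm holds its last target. There are 200 camera calls.

## Working session

There is one attempt and no reset: what is moved stays moved. The work goes in short steps, Python scripts to look and compute and a tool call to move; the robot and the scene stay as the last step left them, time stands still between calls to the robot, and variables do not carry over. Pictures are saved under pics/ and viewed, at most 10 in all, crops included, and the job is handed in when it is done.

Besides the shell and the picture viewer there is one more tool, called after ">>>" as name(argument=value, ...) on one line, values as JSON. move_arm: Moves the arm, as the interface text tells. Its arguments: {"type":"object","properties":{"plan":{"type":"array","items":{"type":"number"}},"squeeze":{"type":"number"}},"required":["plan"]}

```bash
mkdir -p pics; ls; cat > h.py <<'E'
import numpy as np, cv2
from workcell import manip
def shot(n,f=None):
    p=manip.camera(n)
    if f: cv2.imwrite('pics/'+f,p['color'][:,:,::-1])
    return p
def K(p): return np.array([[p['fx'],0,p['cx']],[0,p['fy'],p['cy']],[0,0,1.]])
def toW(p,x): return (np.array(p['cam_to_world'])@np.r_[x,1])[:3]
def px2w(p,uv,z):
    uv=np.array(uv,float).reshape(-1,1,2)
    n=cv2.undistortPoints(uv,K(p),np.array(p['dist'])).reshape(-1,2)
    T=np.array(p['cam_to_world']); d=np.c_[n,np.ones(len(n))]@T[:3,:3].T
    return T[:3,3]+d*((z-T[2,3])/d[:,2])[:,None]
E
python3 - <<'E'
from h import *
np.set_printoptions(precision=4,suppress=True)
for n in('top','side'):
    p=shot(n,n+'1.png'); print(n,np.array(p['cam_to_world']))
    for l in('charger_green','charger_red','pack_green','tab_green_face','tray','tray_floor','grease_tin','wood_block'):
        print(l,[(round(d['conf'],2),toW(p,d['position'])) for d in manip.tip_of(p,l)][:3])
o=manip.get_obs();print(o['clock'],o['position'],o['ee_rot'],manip.tip_extent)
E
```

```text
pics
top [[ 0.0155 -0.9976  0.0678  0.5018]
 [-0.9999 -0.0159 -0.0043  0.0056]
 [ 0.0054 -0.0677 -0.9977  1.1297]
 [ 0.      0.      0.      1.    ]]
charger_green [(0.83, array([0.4893, 0.0302, 0.0013]))]
charger_red [(0.73, array([ 0.552 , -0.2263,  0.002 ]))]
pack_green [(0.87, array([0.4891, 0.033 , 0.0105]))]
tab_green_face [(0.48, array([0.4598, 0.0245, 0.0838]))]
tray [(0.8, array([ 0.3698,  0.2606, -0.0016])), (0.76, array([ 0.5346,  0.2901, -0.0063]))]
tray_floor [(0.95, array([0.5289, 0.2945, 0.0036])), (0.7, array([0.372 , 0.2694, 0.003 ])), (0.23, array([0.4899, 0.0314, 0.0029]))]
grease_tin [(0.69, array([0.7335, 0.155 , 0.0026]))]
wood_block [(0.85, array([ 0.7393, -0.065 ,  0.0002]))]
side [[ 0.9957 -0.048   0.0794  0.4925]
 [-0.0926 -0.4594  0.8834 -0.9715]
 [-0.0059 -0.887  -0.4618  0.6021]
 [ 0.      0.      0.      1.    ]]
charger_green [(0.84, array([ 0.491 ,  0.0265, -0.001 ]))]
charger_red [(0.64, array([ 0.5512, -0.2318,  0.0008]))]
pack_green [(0.68, array([0.4899, 0.0283, 0.0073]))]
tab_green_face [(0.38, array([0.4602, 0.0274, 0.0799]))]
tray [(0.73, array([ 0.3733,  0.263 , -0.0009]))]
tray_floor [(0.89, array([0.3737, 0.2577, 0.0066])), (0.73, array([0.536 , 0.2923, 0.0023]))]
grease_tin [(0.72, array([0.7391, 0.1544, 0.0019])), (0.42, array([0.4888, 0.029 , 0.0128]))]
wood_block [(0.94, array([ 0.7401, -0.0616, -0.0042]))]
0.9 [0.2398 0.5772 0.4047] [ 0.1956  0.9807  0.     -0.    ] 0.1734
```

View pics/top1.png

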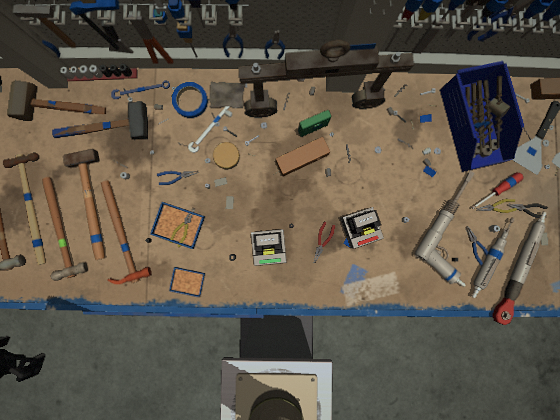

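View pics/side1.png

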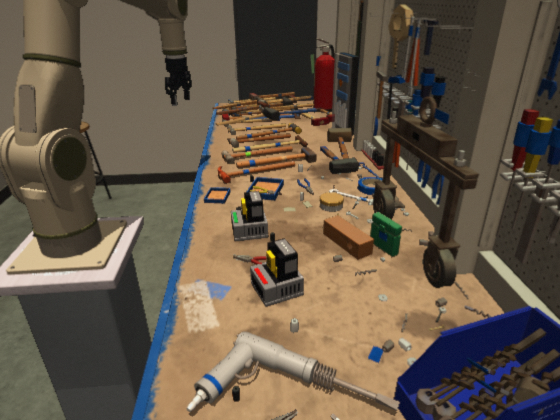

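The green charger is at about (268,245) in the top view, with its pack and console facing the robot. The red one is at (362,228). There are two trays: a large one at (180,225) with something in it, and a small one at (187,281). I'll measure both trays and the yaws, and zoom in.

```bash
python3 - <<'E'
from h import *
np.set_printoptions(precision=4,suppress=True)
p=shot('top'); c=p['color']
a=cv2.resize(c[185:310,140:290],None,fx=5,fy=4.8,interpolation=cv2.INTER_CUBIC)
cv2.imwrite('pics/crop1.png',a[:,:,::-1])
def rect(m,z):
    v,u=np.nonzero(m); w=px2w(p,np.c_[u,v],z)[:,:2]
    return cv2.minAreaRect((w*1000).astype(np.float32))
for l,z in(('tray',.022),('charger_green',.05),('pack_green',.11),('charger_red',.05)):
    for d in manip.silhouettes(p,l)[:3]: print(l,round(d['conf'],2),rect(d['pixels'],z))
hsv=cv2.cvtColor(c,cv2.COLOR_RGB2HSV)
g=(hsv[...,0]>45)&(hsv[...,0]<80)&(hsv[...,1]>120)&(hsv[...,2]>100); g[:, :245]=0; g[:,295:]=0; g[:225]=0;g[280:]=0
print('bar',g.sum(),rect(g,.05))
y=(hsv[...,0]>24)&(hsv[...,0]<34)&(hsv[...,1]>150)&(hsv[...,2]>120); y[:, :245]=0; y[:,295:]=0; y[:225]=0;y[280:]=0
print('tab',y.sum(),rect(y,.1))
E
```

```text
tray 0.85 ((534.135986328125, 291.07843017578125), (133.56851196289062, 100.49235534667969), 72.18949890136719)
tray 0.56 ((373.2468566894531, 259.58428955078125), (90.28556823730469, 68.78670501708984), 77.95318603515625)
charger_green 0.66 ((476.2204895019531, 28.709320068359375), (93.70820617675781, 90.35448455810547), 6.110549449920654)
charger_green 0.17 ((484.426513671875, 30.579166412353516), (61.024864196777344, 74.96135711669922), 1.11501944065094)
pack_green 0.97 ((487.9681701660156, 29.238821029663086), (52.34008026123047, 65.64523315429688), 0.8996339440345764)
charger_red 0.7 ((533.355224609375, -230.43711853027344), (100.59379577636719, 98.75801086425781), 22.316505432128906)
bar 61 ((438.8583984375, 22.849706649780273), (8.272507667541504, 55.41965103149414), 0.8943117260932922)
tab 15 ((465.386474609375, 27.73752212524414), (13.180248260498047, 26.458799362182617), 0.8978329300880432)
```

View pics/crop1.png

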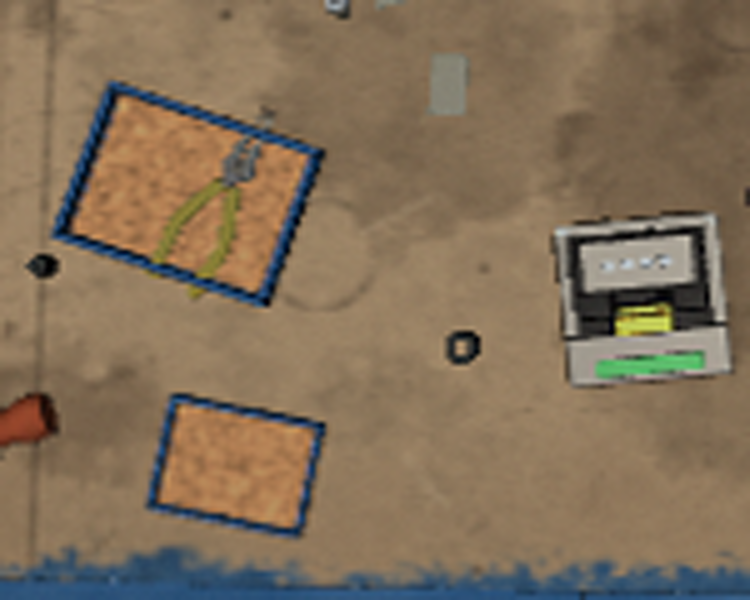

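The large tray measures 133 x 100 mm, so it is the right one (yaw about -17.5°). The charger origin is about (0.4905, 0.029), yaw about +5.5°. Pliers seem to cross the tray, so I'll check that later. First I'll move above the pack.

>>> move_arm(plan=[0,0,1.08,-0.441,-0.41,0.005,0.0854,0,0,1.08,-0.441,-0.41,0.005,0.0854,0,0,1.08,-0.441,-0.41,0.005,0.0854,0,0,1.08,-0.441,-0.41,0.005,0.0854,0,0,1.08,-0.441,-0.41,0.005,0.0854,0,0,1.08,-0.441,-0.41,0.005,0.0854,0,0,1.08,-0.441,-0.41,0.005,0.0854,0,0,1.08,-0.441,-0.41,0.005,0.0854,0,0,1.08,-0.441,-0.41,0.005,0.0854,0,0,1.08,-0.441,-0.41,0.005,0.0854,0,0,1.08,-0.441,-0.41,0.005,0.0854,0,0,1.08,-0.441,-0.41,0.005,0.0854], squeeze=30)

```text
clock: 2.65
position: [0.4896, 0.0301, 0.3996]
ee_rot: [0.672, 0.741, 0.0, -0.0]
ft_force: [-0.3, 0.6, -0.1]
grip_width: 0.999
grasp_force: 0.0
```

```bash
python3 - <<'E'
from h import *
np.set_printoptions(precision=4,suppress=True)
o=manip.get_obs();print(o['clock'],o['position'],o['ee_rot'],o['joint_pos'],o['ft_force'])
from scipy.spatial.transform import Rotation as R
print(R.from_quat(o['ee_rot']).as_matrix())
p=shot('side'); c=p['color'];a=cv2.resize(c[165:245,200:310],None,fx=7,fy=7,interpolation=cv2.INTER_CUBIC)
cv2.imwrite('pics/crop2.png',a[:,:,::-1])
E
```

```text
2.65 [0.4896 0.0301 0.3996] [ 0.6718  0.7408  0.0001 -0.0002] [-0.6521  0.0203  0.5098  1.8377 -0.0108  1.2863 -0.0418] [-0.2999  0.5779 -0.1307]
[[-0.0974  0.9952 -0.0002]
 [ 0.9952  0.0974  0.0004]
 [ 0.0004 -0.0001 -1.    ]]
```

View pics/crop2.png

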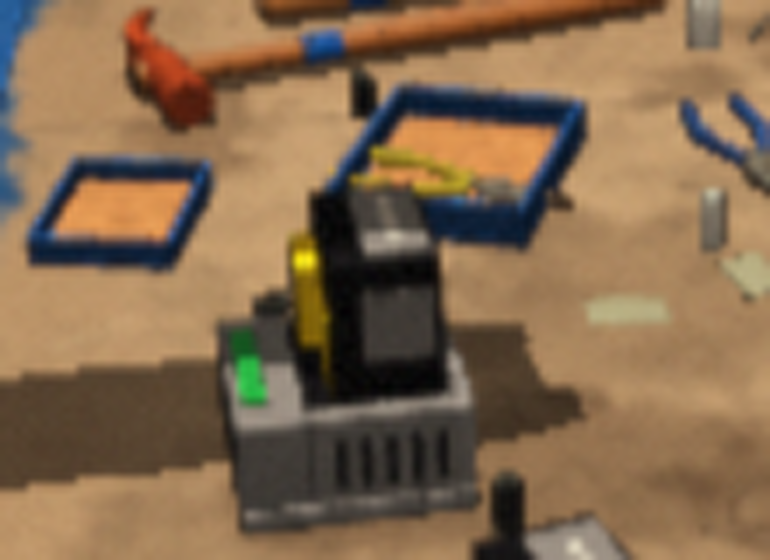

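The pliers pass through the tray walls, at crop (350-560,150-200), and take up the tray's right half. I'll put the pack down in the free +y end. Next is the descent over the pack.

>>> move_arm(plan=[0,0,0,-0.001,0,0.04,0.0854,0,0,0,-0.001,0,0.08,0.0854,0,0,0,-0.001,0,0.11,0.0854,0,0,0,-0.001,0,0.135,0.0854,0,0,0,-0.001,0,0.15,0.0854,0,0,0,-0.001,0,0.161,0.0854,0,0,0,-0.001,0,0.161,0.0854,0,0,0,-0.001,0,0.161,0.0854])

```text
clock: 3.7
position: [0.4902, 0.0285, 0.2394]
ee_rot: [0.672, 0.741, 0.001, 0.0]
ft_force: [-0.4, 0.8, -0.2]
grip_width: 1.003
grasp_force: 0.0
```

```bash
python3 - <<'E'
from h import *
p=shot('side'); c=p['color'];a=cv2.resize(c[165:245,200:310],None,fx=7,fy=7,interpolation=cv2.INTER_CUBIC)
cv2.imwrite('pics/crop3.png',a[:,:,::-1])
E
```

```text
(no output)
```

View pics/crop3.png

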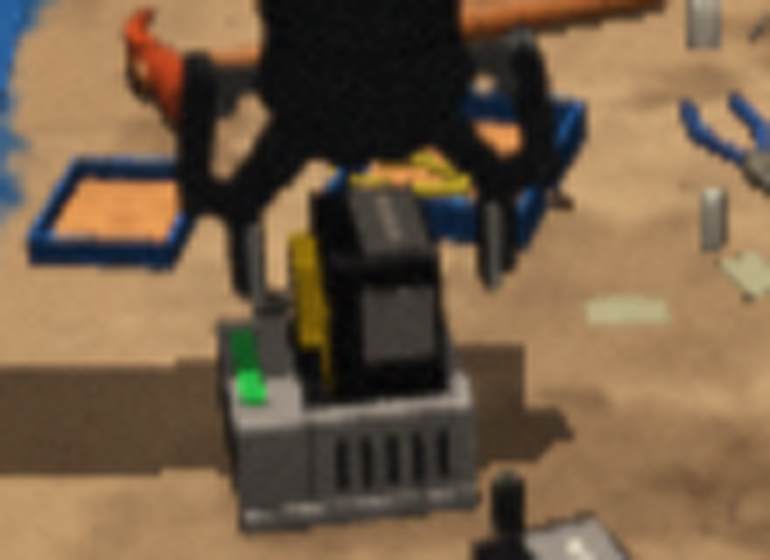

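The fingers straddle the tab and back face, with clearance on both sides. Now I'll close them.

>>> move_arm(plan=[0,0,0,0,0,0,0.05,0,0,0,0,0,0,0.05,0,0,0,0,0,0,0.05,0,0,0,0,0,0,0.05,0,0,0,0,0,0,0.05,0,0,0,0,0,0,0.04,0,0,0,0,0,0,0.04,0,0,0,0,0,0,0.04,0,0,0,0,0,0,0.04], squeeze=30)

```text
clock: 4.88
position: [0.4904, 0.0283, 0.2393]
ee_rot: [0.672, 0.741, 0.001, 0.0]
ft_force: [-1.9, -1.4, 6.7]
grip_width: 0.519
grasp_force: 30.7
```

The tab is fully in, at about a 45 mm width. I'll firm up the grip and begin the lift.

>>> move_arm(plan=[0,0,0,0,0,0,0.03,0,0,0,0,0,0,0.03,0,0,0,0,0,0,0.03,0,0,0,0,0,-0.002,0.03,0,0,0,0,0,-0.004,0.03,0,0,0,0,0,-0.007,0.03,0,0,0,0,0,-0.01,0.03,0,0,0,0,0,-0.01,0.03], squeeze=65)

```text
clock: 5.88
position: [0.4899, 0.0284, 0.2489]
ee_rot: [0.672, 0.741, 0.0, 0.0]
ft_force: [0.1, 0.1, -6.0]
grip_width: 0.497
grasp_force: 66.5
```

>>> move_arm(plan=[0,0,0,0,0,-0.006,0.03,0,0,0,0,0,-0.012,0.03,0,0,0,0,0,-0.018,0.03,0,0,0,0,0,-0.025,0.03,0,0,0,0,0,-0.032,0.03,0,0,0,0,0,-0.04,0.03,0,0,0,0,0,-0.05,0.03,0,0,0,0,0,-0.065,0.03,0,0,0,0,0,-0.085,0.03,0,0,0,0,0,-0.105,0.03,0,0,0,0,0,-0.12,0.03,0,0,0,0,0,-0.12,0.03])

```text
clock: 7.38
position: [0.4901, 0.0283, 0.3699]
ee_rot: [0.672, 0.741, 0.001, 0.0]
ft_force: [-0.1, 0.2, -5.8]
grip_width: 0.495
grasp_force: 66.9
```

```bash
python3 - <<'E'
from h import *
np.set_printoptions(precision=4,suppress=True)
from scipy.spatial.transform import Rotation as R
p=shot('side'); c=p['color'];a=cv2.resize(c[125:245,200:310],None,fx=5,fy=5,interpolation=cv2.INTER_CUBIC)
cv2.imwrite('pics/crop4.png',a[:,:,::-1])
print([(d['conf'],toW(p,d['position'])) for d in manip.tip_of(p,'pack_green')])
o=manip.get_obs(); M=R.from_quat(o['ee_rot']).as_matrix(); print(M,o['position'],o['joint_pos'])
yt=np.radians(-17.6); c0=np.array([.534,.291]); ty=np.array([-np.sin(yt),np.cos(yt)])
# pack centre is +1 mm along tool y from TCP; target pack yaw = tray yaw+90
yaw=yt+np.pi/2; px=np.array([np.cos(yaw),np.sin(yaw)])
tcp=c0+.034*ty-.001*px
d=np.r_[tcp,o['position'][2]]-o['position']; print('target',tcp,'tool shift',M.T@d,'az',-(yaw-np.arctan2(M[1,1],M[0,1])))
E
```

```text
[(0.65, array([0.4912, 0.031 , 0.1406]))]
[[-0.0969  0.9953 -0.0005]
 [ 0.9953  0.0969  0.    ]
 [ 0.0001 -0.0005 -1.    ]] [0.4896 0.0284 0.3683] [-0.6508  0.0473  0.5195  1.8816 -0.0251  1.2195 -0.026 ]
target [0.544  0.3225] tool shift [ 0.2874  0.0826 -0.    ] az -1.1665229669686368
```

View pics/crop4.png

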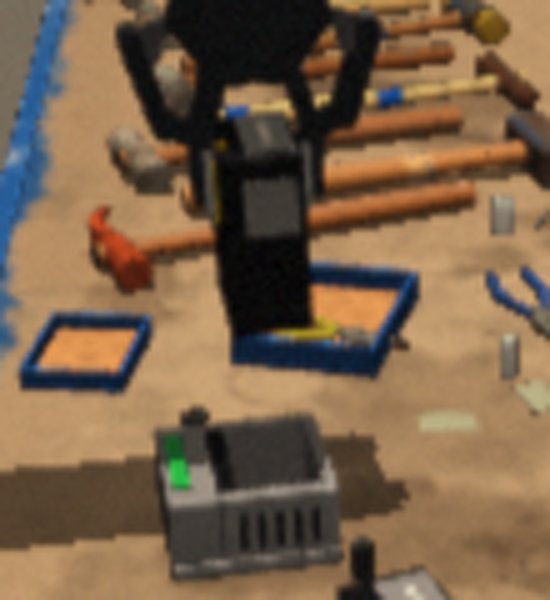

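The pack is out, hanging upright, with no slip (underside at 0.14 m). The green charger's pocket is empty. Now I'll carry it over the tray's free end.

>>> move_arm(plan=[0,0,-0.06,0.014,0.004,0,0.03,0,0,-0.18,0.043,0.012,0,0.03,0,0,-0.31,0.075,0.022,0,0.03,0,0,-0.44,0.108,0.031,0,0.03,0,0,-0.57,0.14,0.04,0,0.03,0,0,-0.7,0.172,0.05,0,0.03,0,0,-0.83,0.204,0.059,0,0.03,0,0,-0.96,0.236,0.068,0,0.03,0,0,-1.08,0.266,0.077,0,0.03,0,0,-1.14,0.281,0.081,0,0.03,0,0,-1.166,0.287,0.083,0,0.03,0,0,-1.166,0.287,0.083,0,0.03])

```text
clock: 8.98
position: [0.5445, 0.3224, 0.3679]
ee_rot: [0.153, 0.988, -0.0, -0.0]
ft_force: [0.4, -0.8, -4.9]
grip_width: 0.497
grasp_force: 67.0
```

```bash
python3 - <<'E'
from h import *
np.set_printoptions(precision=4,suppress=True)
from scipy.spatial.transform import Rotation as R
o=manip.get_obs(); M=R.from_quat(o['ee_rot']).as_matrix(); print(M,o['position'],o['ft_force'],o['joint_pos'])
p=shot('top'); c=p['color'];a=cv2.resize(c[180:270,130:230],None,fx=6,fy=6,interpolation=cv2.INTER_CUBIC)
cv2.imwrite('pics/crop5.png',a[:,:,::-1])
p=shot('side')
print([(d['conf'],toW(p,d['position'])) for d in manip.tip_of(p,'pack_green')])
c=p['color'];a=cv2.resize(c[110:210,200:310],None,fx=6,fy=6,interpolation=cv2.INTER_CUBIC)
cv2.imwrite('pics/crop6.png',a[:,:,::-1])
E
```

```text
[[-0.9532  0.3022 -0.001 ]
 [ 0.3022  0.9532 -0.0006]
 [ 0.0007 -0.0009 -1.    ]] [0.5445 0.3224 0.3679] [ 0.4054 -0.7603 -4.8789] [-0.8047  0.3717  0.2565  1.5026 -0.0963  1.2808  0.7264]
[(0.82, array([0.5424, 0.3223, 0.1387]))]
```

View pics/crop6.png

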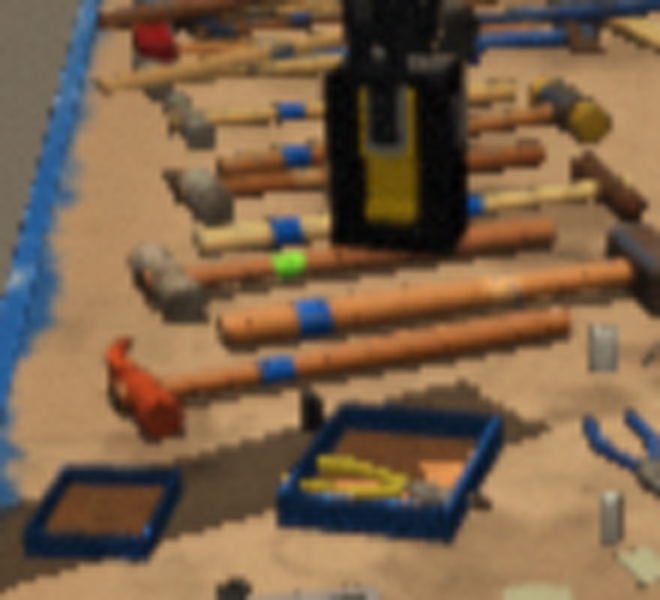

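The pack is above the tray's free far end with its tab facing the pliers side, and the underside is at about 0.139 m. Lowering to about 1 cm above the floor.

>>> move_arm(plan=[0,0,0,0,0,0.02,0.03,0,0,0,0,0,0.045,0.03,0,0,0,0,0,0.07,0.03,0,0,0,0,0,0.092,0.03,0,0,0,0,0,0.108,0.03,0,0,0,0,0,0.118,0.03,0,0,0,0,0,0.124,0.03,0,0,0,0,0,0.124,0.03,0,0,0,0,0,0.124,0.03])

```text
clock: 10.25
position: [0.5449, 0.3222, 0.2454]
ee_rot: [0.153, 0.988, 0.0, 0.0]
ft_force: [0.7, -0.3, -5.4]
grip_width: 0.497
grasp_force: 67.0
```

```bash
python3 - <<'E'
from h import *
p=shot('side')
o=manip.get_obs();print(o['position'],o['ft_force'])
a=cv2.resize(p['color'][130:220,220:310],None,fx=6,fy=6,interpolation=cv2.INTER_CUBIC)
q=shot('top')
b=cv2.resize(q['color'][185:260,145:215],(400,430),interpolation=cv2.INTER_CUBIC)
cv2.imwrite('pics/crop7.png',np.hstack([cv2.resize(a,(400,400)),b[:400]])[:,:,::-1])
E
```

```text
[0.54486476 0.32216806 0.24541832] [ 0.24279152 -0.85229423 -6.23141297]
```

View pics/crop7.png

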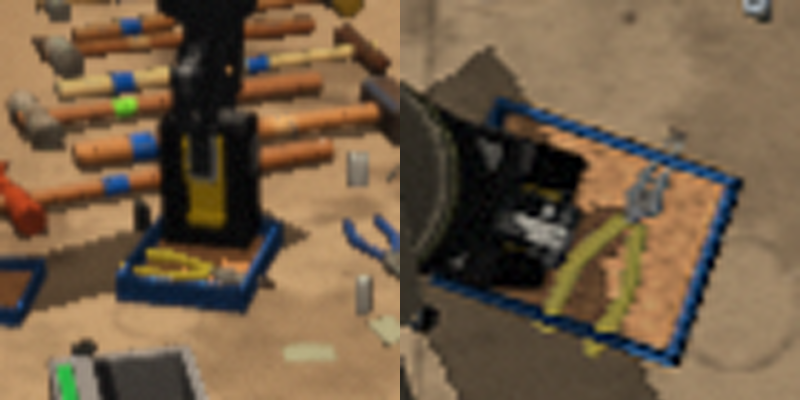

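The pack is inside the walls, clear of the pliers and not touching anything, with its underside at about 16 mm. Now I'll lower it slowly.

>>> move_arm(plan=[0,0,0,0,0,0.003,0.03,0,0,0,0,0,0.006,0.03,0,0,0,0,0,0.008,0.03,0,0,0,0,0,0.009,0.03,0,0,0,0,0,0.01,0.03,0,0,0,0,0,0.01,0.03,0,0,0,0,0,0.01,0.03])

```text
clock: 11.22
position: [0.5447, 0.322, 0.2352]
ee_rot: [0.153, 0.988, 0.0, 0.0]
ft_force: [-2.4, -0.9, 2.8]
grip_width: 0.497
grasp_force: 69.0
```

It touched the floor at the expected height, with about 8 N of support. Releasing gently.

>>> move_arm(plan=[0,0,0,0,0,0,0.042,0,0,0,0,0,0,0.046,0,0,0,0,0,0,0.05,0,0,0,0,0,0,0.054,0,0,0,0,0,0,0.058,0,0,0,0,0,0,0.065,0,0,0,0,0,0,0.075,0,0,0,0,0,0,0.0854,0,0,0,0,0,0,0.0854,0,0,0,0,0,0,0.0854], squeeze=20)

```text
clock: 12.48
position: [0.5446, 0.3221, 0.2347]
ee_rot: [0.153, 0.988, 0.0, 0.0]
ft_force: [-0.1, 0.6, -0.4]
grip_width: 1.0
grasp_force: 0.0
```

```bash
python3 - <<'E'
from h import *
p=shot('side'); print([(d['conf'],toW(p,d['position'])) for d in manip.tip_of(p,'pack_green')])
a=cv2.resize(p['color'][130:220,220:310],(400,400),interpolation=cv2.INTER_CUBIC)
cv2.imwrite('pics/crop8.png',a[:,:,::-1])
E
```

```text
[(0.66, array([0.54683282, 0.32931451, 0.00544251]))]
```

View pics/crop8.png

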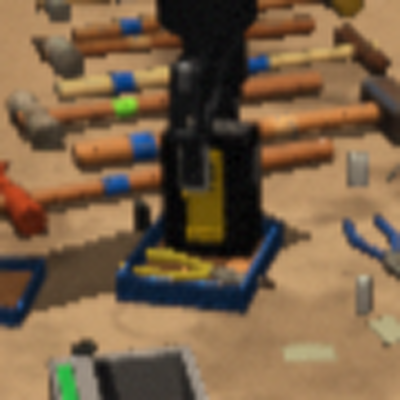

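The pack stands upright on the tray floor and the fingers are free. Retreating straight up.

>>> move_arm(plan=[0,0,0,0,0,-0.01,0.0854,0,0,0,0,0,-0.025,0.0854,0,0,0,0,0,-0.045,0.0854,0,0,0,0,0,-0.075,0.0854,0,0,0,0,0,-0.11,0.0854,0,0,0,0,0,-0.15,0.0854,0,0,0,0,0,-0.17,0.0854,0,0,0,0,0,-0.17,0.0854,0,0,0,0,0,-0.17,0.0854])

```text
clock: 13.7
position: [0.5444, 0.3219, 0.4043]
ee_rot: [0.153, 0.988, -0.0, -0.0]
ft_force: [-0.8, -0.5, -0.6]
grip_width: 1.001
grasp_force: 0.0
```

```bash
python3 - <<'E'
from h import *
p=shot('side')
for l in('pack_green','pack_red','grease_tin','wood_block'): print(l,[(round(d['conf'],2),toW(p,d['position']).round(4)) for d in manip.tip_of(p,l)])
a=cv2.resize(p['color'][130:310,200:380],(600,600),interpolation=cv2.INTER_CUBIC)
cv2.imwrite('pics/crop9.png',a[:,:,::-1])
E
```

```text
pack_green [(0.57, array([0.541 , 0.3261, 0.0064]))]
pack_red [(0.62, array([ 0.5477, -0.2311,  0.0107]))]
grease_tin [(0.9, array([0.7392, 0.1532, 0.0031]))]
wood_block [(0.59, array([ 0.7395, -0.0612, -0.001 ]))]
```

View pics/crop9.png

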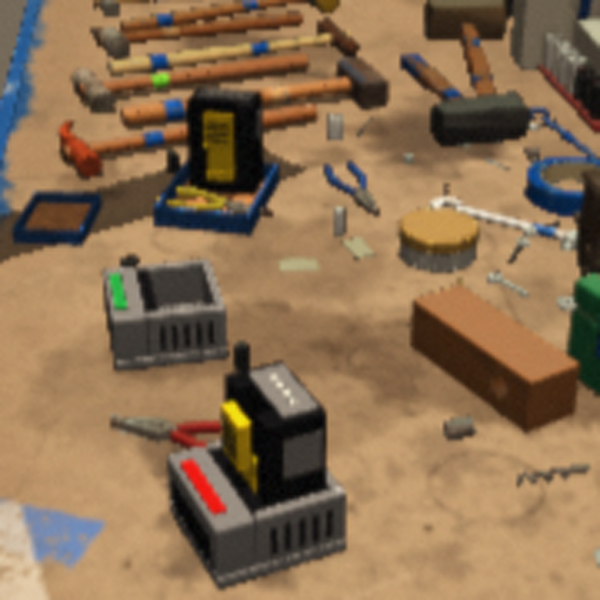

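The pack stands upright in the large tray, at crop (228,140). The green charger is empty, the red pack is still seated, and the tin and block haven't moved. Handing in.

```bash
python3 -c "
from workcell import manip; print(manip.hand_in())"
```

```text
the job is handed in; nothing more can be done
None
```

I lifted the green charger's pack straight out with its tab pressed and set it upright on the floor of the blue tray (turned 90° and off-centre, to clear pliers lying across it); the red charger's pack, the tin and the block were not touched, and I handed the job in at about 14 s.

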